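# Unload the clamshell forming fixture

### The job

Swing the clear lid of the grey clamshell fixture up past vertical until it stays open by itself, then lift the ochre bin out and set it down gently, flat on the floor of the empty crimson tray. Leave the lid open, keep the bin upright, never let it drop, and do not disturb the other things on the bench.

Things in the scene. Friction and masses are not known exactly. Their poses are not given: they have to be found in the camera images.
- fixture: Grey clamshell fixture fixed to the bench, 120 (x) x 170 (y) x 56 mm high, 8 mm walls and floor, with an open well 104 x 154 mm in which the ochre bin lies. Origin at the centre of its underside; its z is up; its -x side (lid handle side) faces roughly the robot, its hinge is along the +x rim, parallel to its y.
- fixture_lid (a joint): Lid angle in rad: 0 closed flat, 1.57 upright, 1.85 resting open on its stop, leaning away from the handle side. The lid (0.3 kg, 12 mm thick, 120 mm from hinge to front edge, 160 mm wide) swings freely: below vertical it falls shut, past vertical it falls open onto the stop.
- lid_hinge (a point): Middle of the lid's hinge line, 60 mm from the fixture's origin along the fixture's +x, 56.5 mm above the bench. The lid turns about the fixture's y axis through this point.
- lid_handle (a point): Middle of the blue round bar handle of the lid: bar 12 mm thick, 100 mm long along the fixture's y, standing 45 mm out from the lid's front edge in the lid's plane, 165 mm from the hinge line (when closed 105 mm from the fixture's origin along its -x, 62.5 mm above the bench). The gap between bar and lid edge is 39 mm, open from above and below. The bar can turn between the fingers as the lid swings.
- bin_center (a point): Centre (19 mm above its underside) of the ochre open bin, loose, 84 (x) x 130 (y) x 38 mm high, about 0.15 kg. A 10 mm thick central divider runs along the bin's x, splitting it in two open bays; its top is 44 mm above the bin's underside (25 mm above this point): the place to grip. Bay floor 4 mm above the underside; each bay is 76 (x) x 56 mm (y) wide. It starts in the fixture's well, its axes along the fixture's within about 0.02 rad.
- bin: The same ochre bin, origin at the centre of its underside.
- empty_tray: The empty crimson tray, fixed to the bench, 116 (x) x 162 (y) x 30 mm high, walls and floor 6 mm, inside 104 x 150 mm: the bin goes in with its length (y) along the tray's y, either way round, with 10 mm to spare all round. Origin at the centre of its underside.
- full_tray: A second crimson tray of the same size, already holding a grey bin. Origin at the centre of its underside.
- grey_bin: Grey bin like the ochre one, loose, lying in the full tray; leave alone. Origin at the centre of its underside.
- glue_bottle: White bottle, 60 mm in diameter, 180 mm tall, standing; leave alone. Origin under its centre.
- finish_can: Blue can, 66 mm in diameter, 140 mm tall, standing; leave alone. Origin under its centre.
- post: Fixed upright aluminium post 30 mm square and 342 mm tall on a 60 mm square foot behind the work: an obstacle. Origin under its centre.
- offcut: Wooden block 60 x 80 x 40 mm high; leave alone. Origin under its centre.
- blue_tub: Empty blue tub 65 x 75 x 50 mm high; leave alone. Origin under its centre.
- mallet: Hammer 260 mm long lying on the bench; leave alone.
- screwdriver: Screwdriver 200 mm long lying on the bench; leave alone.
Not all that is in view belongs to the job. Leave any blue look-alike of the empty_tray alone. There is more than one size of the fixture; the job needs the larger.

How it is judged (in metres and radians):
On the way, in this order (a step that is already met when the one before it is completed fails the run):
1. the lid is past vertical and stays open, untouched by the robot (value of joint fixture_lid above 1.65 rad and contact force between each of the fingers, the arm and fixture below 0.3 N), for 0.2 s.
2. the bin is lifted clear of the fixture, lid still open (z of bin_center in the frame of fixture above 0.09 m and value of joint fixture_lid above 1.6 rad), for 0.1 s.
At the end, for the whole second after the job is handed in: The lid stands open past vertical (over 1.65 rad); the ochre bin rests flat on the floor of the empty tray (within 20 mm of its centre, within 0.25 rad of its length, tilt under 0.08 rad), released and at rest (value of joint fixture_lid above 1.65 rad and z of bin_center in the frame of empty_tray between 0.018 and 0.032 m and horizontal distance between bin_center and empty_tray below 0.02 m and angle between bin_center's own z axis and vertical below 0.08 rad and angle between the y axis of bin_center and the y axis of empty_tray, either way round below 0.25 rad and linear speed of bin below 0.02 m/s and contact force between the fingers and bin below 0.1 N); the robot touches nothing.
It fails at once if the ochre bin is dropped (faster than 0.7 m/s while not held) (linear speed of bin above 0.7 m/s and contact force between the fingers and bin below 0.1 N).
It fails at once if the ochre bin is tipped by more than 0.7 rad (angle between bin_center's own z axis and vertical above 0.7 rad).
It fails at once if a bystander is moved by more than 30 mm (distance of any of grey_bin, glue_bottle, finish_can, offcut, blue_tub, mallet, screwdriver from where it was at the start of the episode above 0.03 m).
It also fails if it takes over 61 s, if anything falls off the work surface, if the arm or the gripper's body presses on something with over 40 N, if the wrist force passes 120 N, or if a joint passes its speed limit or range.

### The arm

A 6-joint arm with a two-finger parallel gripper is mounted at the origin on the work surface. World frame = base frame: x ahead of the robot, y to its left, z up, the work surface at z = 0. Lengths are in mm, angles in rad, forces in N, time in s.
With the tool pointing down it reaches from about 350 to 925 mm from the base axis. Payload 6.4 kg.
Tool frame: the origin (TCP) lies at the very end of the fingers, on their centre line; the grasp point (between the pads) lies 19 mm behind it (grasp_offset is the z of the grasp point in the tool frame, in mm); z points along the fingers, y is the line along which they close (so a half turn about z gives the same grasp; the last joint's range is limited). The gripper opens to 94 mm and grips with 3 to 60 N. Pads are 16 mm wide; open, the fingers measure 119 mm over their backs; the gripper's body (75 mm by 177 mm) begins 78 mm behind the grasp point.
Start: joints at [0.96, 0.245, 1.558, -0, 1.339, -0.174], TCP at [274.976, 588.984, 171.155] pointing down, gripper open.
Joint ranges: [-3.13, 3.13], [-1.02, 2.26], [0.13, 2.54], [-0.95, 4.09], [0.21, 2.88], [-2.74, 2.74]. Speed limits (rad/s): [2.57, 2.57, 3.14, 3.14, 3.14, 3.14].

### API

Orientations are given as a unit quaternion [x, y, z, w].
In Python, from plant import * gives the robot as it stands. The module is installed in compiled form; this text tells all that it offers.
- The arm moves only by the tool jog_arm, never from a script. Its argument "deltas" is one flat list of numbers, 6 for each row, row after row: the shift along the tool's x, y, z in m, then the turn, a rotation vector about the tool's x, y, z in rad. In form: [tx, ty, tz, wx, wy, wz, tx, ty, tz, wx, wy, wz, ...]. A call has 1 to 20 rows; each row shifts and turns the commanded pose from where the row before left it, along the tool's axes as they then stand; what a row does not reach is not made up. A row lasts 1/10 s, in which the tool goes at most 50 mm and 8.59 degrees, less where a joint would pass 70% of its speed; a pose out of reach is approached as far as the arm can. A call with a gripper value outside its range is refused whole. "fingers" is the gripper's target within -1 to 1 (shut at 1, half-way at 0, fully open at -1), set as the call begins (left out, the last holds). The fingers move at their own pace and stop on an object; the grip force is fixed at half the most. Time passes only in rows, so rows that do not move let the fingers close. It gives the time, the measured TCP pose, the force, the opening and the grip force at its end, in the units of the state.
- read_state(): the state, without advancing time (a new reading comes with each control period).
- camera(name): name is "side" or "top"; returns the picture (400x640x3 uint8, blue, green, red); there is no depth.
- calibration(name): a dict with "fx", "fy", "cx", "cy" (pixels), "rvec" (rotation vector, rad) and "tvec" (3), from world to camera coordinates, as OpenCV has them. Camera axes: x right, y down, z forward; pixel columns grow to the right and rows downward; lengths in mm; the calibration is good to about 2 mm. A picture is of the moment at which its call begins. calibration takes no time and is no camera call.
- finish_job(): hands the job in; it is judged then, once.
Trained networks look in the newest picture that a camera, given by its name, has taken for a name from the list of things; names that differ only in an ending like _2 or _b are one class to them, and where a whole thing is asked for, a point or a joint stands for the part that bears it (a point fixed in the world has none). Each returns a list of dicts, best first, with "conf" (0 to 1); they miss things now and then, are a little off and sometimes report something else, mostly with a low value. They report only what shows in the picture. A call takes as long as a camera call. They do not tell look-alikes from the thing itself.
- spot_in(name, camera): "extent" ([left, top, width, height] in pixels, round what is visible of it).
The state is a dict: "time": time; "qpos": joint angles; "joint_velocities": joint speeds; "effort": joint torques, N m; "tool_pos": TCP position; "tcp_rot": TCP orientation; "force": force on the tool from outside, world axes, zero at the start; "ft_torque": the same for the moment, N m; "opening": finger opening in mm; "gripper_force": force on a finger pad.
Only numpy, scipy, OpenCV 4.12 (cv2) and the standard library are available. Lean on these libraries where they do the work, as an engineer would, in place of code of your own. Each camera call takes 0.05 s, during which the arm holds its last target. There are 200 camera calls.

## Working session

There is one attempt and no reset: what is moved stays moved. The work goes in short steps, Python scripts to look and compute and a tool call to move; the robot and the scene stay as the last step left them, time stands still between calls to the robot, and variables do not carry over. Pictures are saved under pics/ and viewed, at most 10 in all, crops included, and the job is handed in when it is done.

Besides the shell and the picture viewer there is one more tool, called after ">>>" as name(argument=value, ...) on one line, values as JSON. jog_arm: Moves the arm, as the interface text tells. Its arguments: {"type":"object","properties":{"deltas":{"type":"array","items":{"type":"number"}},"fingers":{"type":"number"}},"required":["deltas"]}

```bash
mkdir -p pics
python3 - <<'E'
from plant import *
import cv2,json
for c in("top","side"):
    im=camera(c); cv2.imwrite(f"pics/{c}0.png",im); print(c,calibration(c))
for n in("fixture","lid_handle","bin","empty_tray"):
    for c in("top","side"): print(n,c,spot_in(n,c)[:4])
s=read_state();print(s["time"],s["tool_pos"],s["tcp_rot"],s["opening"],s["force"])
E
```

```text
top {'fx': 498.272703392643, 'fy': 498.272703392643, 'cx': 316.2862432555304, 'cy': 201.33796475122452, 'rvec': array([ 2.16536503, -2.11498554,  0.11934066]), 'tvec': array([  16.17764896,  520.91401652, 1440.51845027])}
side {'fx': 470.92177967872783, 'fy': 470.92177967872783, 'cx': 325.8249178189839, 'cy': 197.4320294905124, 'rvec': array([ 2.11429986, -0.28781143,  0.17553651]), 'tvec': array([-490.53559742,  151.29179784, 1522.60491355])}
fixture top [{'extent': [419.1, 124.6, 43.5, 48.3], 'conf': 0.82}, {'extent': [301.9, 160.8, 66.0, 67.4], 'conf': 0.56}]
fixture side [{'extent': [311.2, 196.4, 53.6, 39.2], 'conf': 0.96}, {'extent': [387.7, 242.3, 54.2, 47.7], 'conf': 0.94}, {'extent': [327.6, 254.1, 33.8, 38.6], 'conf': 0.64}, {'extent': [367.8, 155.7, 16.2, 39.3], 'conf': 0.61}]
lid_handle top [{'extent': [304.6, 160.8, 65.0, 64.8], 'conf': 0.83}, {'extent': [420.9, 130.6, 42.0, 38.1], 'conf': 0.73}]
lid_handle side [{'extent': [311.1, 193.2, 54.4, 31.4], 'conf': 0.67}]
bin top [{'extent': [301.7, 162.5, 63.8, 62.5], 'conf': 0.64}, {'extent': [256.7, 104.9, 26.4, 33.6], 'conf': 0.35}]
bin side [{'extent': [390.1, 168.9, 11.3, 49.0], 'conf': 0.21}]
empty_tray top [{'extent': [188.2, 267.7, 58.7, 43.5], 'conf': 0.91}, {'extent': [202.0, 190.2, 60.5, 44.0], 'conf': 0.76}, {'extent': [304.1, 162.8, 61.9, 62.0], 'conf': 0.18}]
empty_tray side [{'extent': [223.8, 168.8, 37.9, 32.8], 'conf': 0.92}, {'extent': [281.0, 166.3, 39.6, 27.7], 'conf': 0.64}]
0.5 [274.95003419 588.93259228 171.09624114] [ 2.16686054e-01  9.76241337e-01 -6.68245464e-05 -2.08616867e-05] 94.15656178321804 [-0.06430055  0.10863404 -0.00811215]
```

View pics/top0.png

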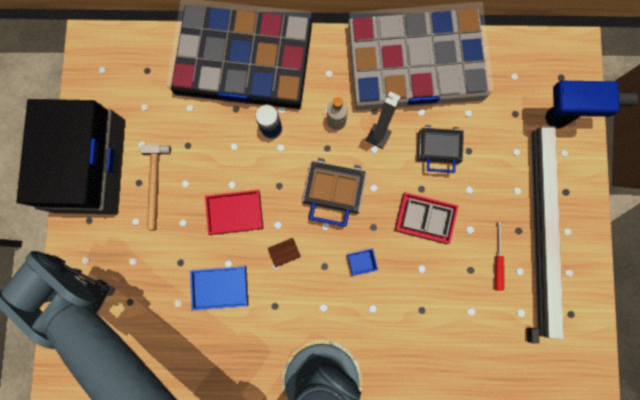

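View pics/side0.png

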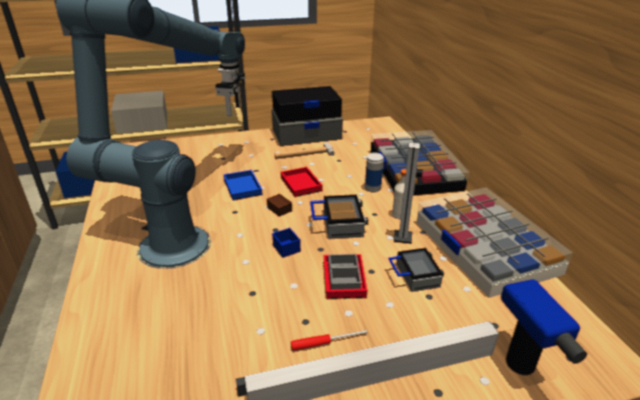

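The top view shows two clamshells: a large one at about (335,193) holding an ochre bin, and a smaller empty one at (440,148). The large one fits the job. There are two empty trays, one crimson at (234,213) and a blue look-alike at (219,288). The crimson tray at (427,218) holds the grey bin, so (234,213) is the target. I'll confirm this in one crop.

```bash
cat > h.py <<'E'
import numpy as np,cv2
from plant import *
def K(c):
    k=calibration(c); return np.array([[k["fx"],0,k["cx"]],[0,k["fy"],k["cy"]],[0,0,1]]),cv2.Rodrigues(k["rvec"])[0],k["tvec"]
def back(c,uv,z):
    M,R,t=K(c); uv=np.atleast_2d(uv).astype(float)
    d=(R.T@np.linalg.inv(M)@np.c_[uv,np.ones(len(uv))].T).T; o=-R.T@t
    return o+d*((z-o[2])/d[:,2])[:,None]
def proj(c,P):
    M,R,t=K(c); return cv2.projectPoints(np.atleast_2d(P).astype(float),cv2.Rodrigues(R)[0],t,M,None)[0][:,0]
def blob(im,hlo,hhi,smin,vmin,roi):
    h=cv2.cvtColor(im,cv2.COLOR_BGR2HSV); m=cv2.inRange(h,(hlo,smin,vmin),(hhi,255,255))
    if hlo>170: m|=cv2.inRange(h,(0,smin,vmin),(6,255,255))
    x,y,w,hh=roi; o=np.zeros_like(m); o[y:y+hh,x:x+w]=m[y:y+hh,x:x+w]
    n,l,s,c=cv2.connectedComponentsWithStats(o); k=1+np.argmax(s[1:,4]); return (l==k).astype(np.uint8)
E
python3 - <<'E'
from h import *
im=cv2.imread("pics/top0.png")
cv2.imwrite("pics/crop.png",cv2.resize(im[110:310,180:480],None,fx=2.6,fy=2.6,interpolation=cv2.INTER_CUBIC))
for n,z,a in(("tray",30,(172,180,150,80,(195,180,80,65))),("ochre",44,(8,20,90,50,(300,155,75,60))),("handle",62.5,(110,130,100,50,(300,190,60,45)))):
    m=blob(im,*a); pts=np.argwhere(m)[:,::-1]; r=cv2.minAreaRect(pts.astype(np.float32)); b=cv2.boxPoints(r)
    P=back("top",b,z); c=P.mean(0); e=P[1]-P[0];f=P[2]-P[1]
    print(n,len(pts),r,c.round(1),np.linalg.norm(e).round(1),np.arctan2(e[1],e[0]).round(3),np.linalg.norm(f).round(1),np.arctan2(f[1],f[0]).round(3))
E
```

```text
tray 2171 ((233.09146118164062, 211.82318115234375), (39.644920349121094, 55.65749740600586), 83.6598129272461) [484.5 275.5  30. ] 166.8 -1.437 119.0 -2.992
ochre 1627 ((337.0, 184.5), (59.0, 74.0), 90.0) [571.5 -31.6  44. ] 220.4 -1.551 176.6 -3.132
handle 233 ((328.5390319824219, 214.09628295898438), (38.83259201049805, 17.831878662109375), 11.633633613586426) [480.3  -8.6  62.5] 52.0 -0.175 112.7 -1.753
```

View pics/crop.png

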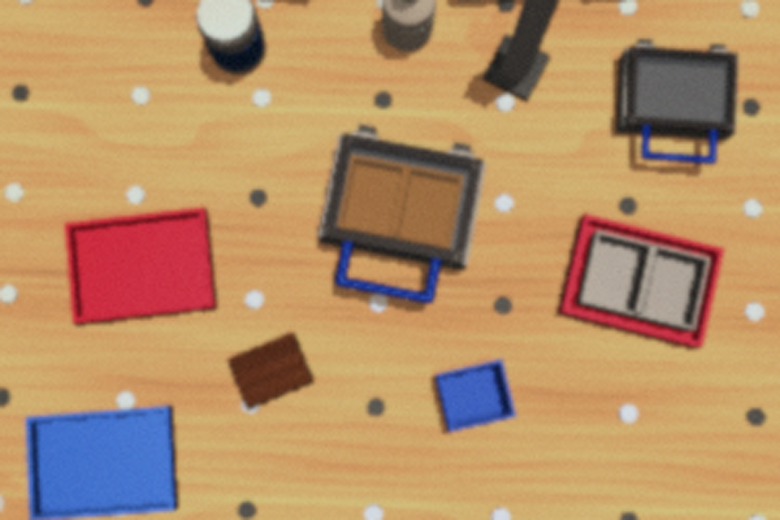

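Crop confirms it: the large clamshell at crop (400,200) holds the ochre bin, the empty crimson tray is at crop (140,265), and the smaller clamshell and the blue tray are decoys. Next I'll refine the poses with an overlay.

```bash
cat >> h.py <<'E'
def T(pose,p):
    x,y,a=pose; p=np.atleast_2d(p).astype(float); c,s=np.cos(a),np.sin(a)
    return np.c_[x+c*p[:,0]-s*p[:,1],y+s*p[:,0]+c*p[:,1],p[:,2]]
def rect(w,h,z,cx=0): return np.array([[cx-w/2,-h/2,z],[cx+w/2,-h/2,z],[cx+w/2,h/2,z],[cx-w/2,h/2,z]])
def draw(im,c,pose,shape,col,s,o):
    q=(proj(c,T(pose,shape))+.5-np.array(o))*s
    cv2.polylines(im,[np.round(q*16).astype(np.int32)],True,col,1,cv2.LINE_AA,4)
def crop(im,o,w,h,s): return cv2.resize(im[o[1]:o[1]+h,o[0]:o[0]+w],None,fx=s,fy=s,interpolation=cv2.INTER_CUBIC)
E
python3 - <<'E'
from h import *
from scipy.optimize import minimize
im=cv2.imread("pics/top0.png"); side=cv2.imread("pics/side0.png")
m=blob(im,110,130,100,50,(300,190,60,45))
# handle: chamfer of handle skeleton
sk=np.array([[-60,y,62.5] for y in np.linspace(-50,50,2)])
def hp(): 
    a=np.c_[np.full(60,-105.),np.linspace(-53,53,60),np.full(60,62.5)]
    b=[np.c_[np.linspace(-105,-62,25),np.full(25,s*50.),np.full(25,62.5)] for s in(-1,1)]
    return np.vstack([a]+b)
sat=(cv2.GaussianBlur(im,(3,3),0).astype(float)); bl=sat[:,:,0]-sat[:,:,2]
ss=cv2.GaussianBlur(side,(3,3),0).astype(float); bs=ss[:,:,0]-ss[:,:,2]
def samp(I,uv): return cv2.remap(I.astype(np.float32),uv[:,0].astype(np.float32)[:,None],uv[:,1].astype(np.float32)[:,None],cv2.INTER_LINEAR).ravel()
for nm,f in(("top",lambda p:-samp(bl,proj("top",T(p,hp()))).mean()),("side",lambda p:-samp(bs,proj("side",T(p,hp()))).mean()),("both",lambda p:-samp(bl,proj("top",T(p,hp()))).mean()-samp(bs,proj("side",T(p,hp()))).mean())):
    best=min((minimize(f,np.array([564+dx,-24+dy,-.175]),method="Nelder-Mead",options=dict(initial_simplex=np.array([564+dx,-24+dy,-.175])+np.array([[0,0,0],[6,0,0],[0,6,0],[0,0,.05]]))) for dx in(-6,0,6) for dy in(-6,0,6)),key=lambda r:r.fun)
    print(nm,best.x.round(3),best.fun)
fx=best.x
tr=np.array([484.5,275.5,.12])
# tray: IoU fit of visible silhouette (top outline + base)
mt=blob(im,172,180,150,80,(195,180,80,65))
def iou(p):
    S=8;pts=np.vstack([proj("top",T(p,rect(116,162,z))) for z in(0,30)])
    h=cv2.convexHull(((pts+.5-np.array([190,175]))*S).astype(np.float32)).astype(np.int32)
    A=np.zeros((70*S,90*S),np.uint8);cv2.fillConvexPoly(A,h,1);B=cv2.resize(mt[175:245,190:280],None,fx=S,fy=S,interpolation=cv2.INTER_NEAREST)
    return -(A&B).sum()/(A|B).sum()
r=minimize(iou,tr,method="Nelder-Mead",options=dict(initial_simplex=tr+np.array([[0,0,0],[5,0,0],[0,5,0],[0,0,.05]])));print("tray",r.x.round(3),r.fun);tr=r.x
np.save("tray.npy",tr);np.save("fix.npy",fx)
A=crop(im,(190,145),195,100,4);B=crop(side,(270,155),195,90,4)
for I,c,o in((A,"top",(190,145)),(B,"side",(270,155))):
    draw(I,c,tr,rect(116,162,30),(0,255,0),4,o)
    draw(I,c,fx,rect(120,170,56),(0,255,255),4,o);draw(I,c,fx,rect(45,100,62.5,-82.5),(255,255,0),4,o)
cv2.imwrite("pics/ov.png",np.vstack([A,B])[:, :780][:600] if A.shape[0]+B.shape[0]<=600 else cv2.resize(np.vstack([A,B]),(615,600)))
print("post",back("top",[[378,141]],0),back("top",[[393,98]],342), "bottle",back("top",[[337,113]],180))
E
```

```text
top [ 5.63739e+02 -2.32240e+01 -1.68000e-01] -95.65987396240234
side [ 5.63043e+02 -2.64910e+01 -1.80000e-01] -73.07645416259766Traceback (most recent call last):
  File "<stdin>", line 15, in <module>
  File "<stdin>", line 15, in <genexpr>
    res = _minimize_neldermead(fun, x0, args, callback, bounds=bounds,
                               **options)
    fxc = func(xc)
    fx = function(np.copy(x), *(wrapper_args + args))
  File "<stdin>", line 14, in <lambda>
  File "h.py", line 10, in proj
    M,R,t=K(c); return cv2.projectPoints(np.atleast_2d(P).astype(float),cv2.Rodrigues(R)[0],t,M,None)[0][:,0]
          ~^^^
  File "h.py", line 4, in K
    k=calibration(c); return np.array([[k["fx"],0,k["cx"]],[0,k["fy"],k["cy"]],[0,0,1]]),cv2.Rodrigues(k["rvec"])[0],k["tvec"]
ValueError: time passes only in moves, steps and waits
```

```bash
sed -i 's/^def K(c):/import functools\n@functools.lru_cache\ndef K(c):/' h.py
python3 - <<'E'
from h import *
from scipy.optimize import minimize
im=cv2.imread("pics/top0.png"); side=cv2.imread("pics/side0.png")
fx=np.array([563.4,-24.7,-.174]); tr=np.array([484.5,275.5,.12])
mt=blob(im,172,180,150,80,(195,180,80,65))
def iou(p):
    S=8;pts=np.vstack([proj("top",T(p,rect(116,162,z))) for z in(0,30)])
    h=cv2.convexHull(((pts+.5-np.array([190,175]))*S).astype(np.float32)).astype(np.int32)
    A=np.zeros((70*S,90*S),np.uint8);cv2.fillConvexPoly(A,h,1);B=cv2.resize(mt[175:245,190:280],None,fx=S,fy=S,interpolation=cv2.INTER_NEAREST)
    return -(A&B).sum()/(A|B).sum()
r=minimize(iou,tr,method="Nelder-Mead",options=dict(initial_simplex=tr+np.array([[0,0,0],[5,0,0],[0,5,0],[0,0,.05]])));print("tray",r.x.round(3),r.fun);tr=r.x
np.save("tray.npy",tr);np.save("fix.npy",fx)
A=crop(im,(190,145),195,100,3);B=crop(side,(270,155),195,90,3)
for I,c,o in((A,"top",(190,145)),(B,"side",(270,155))):
    draw(I,c,tr,rect(116,162,30),(0,255,0),3,o)
    draw(I,c,fx,rect(120,170,56),(0,255,255),3,o);draw(I,c,fx,rect(45,100,62.5,-82.5),(255,255,0),3,o)
cv2.imwrite("pics/ov.png",np.vstack([A,B]))
print("post",back("top",[[378,141]],0),back("top",[[393,98]],342))
print("handle",T(fx,[-105,0,62.5]),"hinge",T(fx,[60,0,56.5]))
E
```

```text
tray [5.40193e+02 2.23461e+02 2.20000e-02] 81826603768278.94
post [[ 716.67411115 -155.82985646    0.        ]] [[ 733.17288243 -157.3141744   342.        ]]
handle [[459.98548376  -6.52205096  62.5       ]] hinge [[622.49400928 -35.08739945  56.5       ]]<stdin>:10: RuntimeWarning: overflow encountered in scalar negative
```

View pics/ov.png

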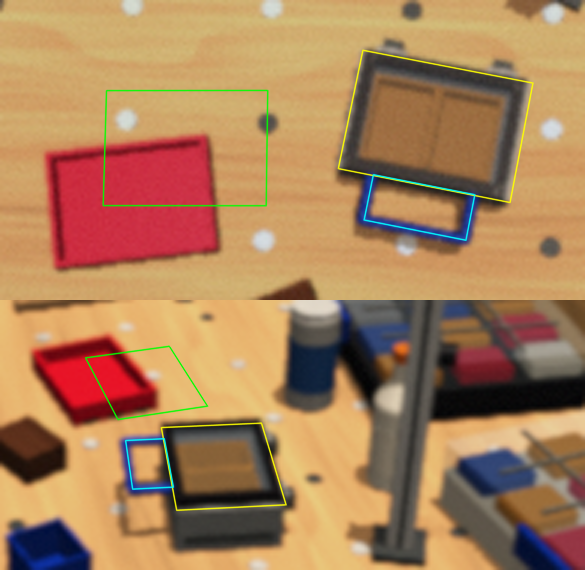

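Yellow and cyan outlines sit on the big fixture rim and handle within about 1 px in both views. The tray fit failed because of an unsigned overflow, so I'll fix that and work out the first move.

```bash
cat >> h.py <<'E'
from scipy.spatial.transform import Rotation as Ro
def st():
    s=read_state(); print("t",round(s["time"],2),"pos",np.round(s["tool_pos"],1),"F",np.round(s["force"],1),"op",round(s["opening"],1),"gf",round(s["gripper_force"],1),"q",np.round(s["qpos"],2)); return s
def goto(xyz,yawy):
    "tool-down target; prints turn first (tool frame), then shift in turned frame, m"
    s=st(); R0=Ro.from_quat(s["tcp_rot"]); c,n=np.cos(yawy),np.sin(yawy)
    R1=Ro.from_matrix(np.array([[-n,c,0],[c,n,0],[0,0,-1.]]).T@np.diag([1,1,1]) if 0 else np.column_stack([[-n,c,0],[c,n,0],[0,0,-1.]]))
    print("turn",(R0.inv()*R1).as_rotvec().round(4),"then shift",(R1.inv().apply(np.array(xyz)-s["tool_pos"])/1000).round(4))
E
python3 - <<'E'
from h import *
from scipy.optimize import minimize
im=cv2.imread("pics/top0.png"); tr=np.array([484.5,275.5,.12])
mt=blob(im,172,180,150,80,(195,180,80,65))
def iou(p):
    S=8;pts=np.vstack([proj("top",T(p,rect(116,162,z))) for z in(0,30)])
    h=cv2.convexHull(((pts+.5-np.array([190,175]))*S).astype(np.float32)).astype(np.int32)
    A=np.zeros((70*S,90*S),np.uint8);cv2.fillConvexPoly(A,h,1);B=cv2.resize(mt[175:245,190:280],None,fx=S,fy=S,interpolation=cv2.INTER_NEAREST)
    return -float((A&B).sum())/float((A|B).sum())
r=minimize(iou,tr,method="Nelder-Mead",options=dict(initial_simplex=tr+np.array([[0,0,0],[5,0,0],[0,5,0],[0,0,.05]])));print("tray",r.x.round(3),r.fun)
np.save("tray.npy",r.x);np.save("fix.npy",[563,-24,-.174])
h=T(np.load("fix.npy"),[-105,0,0])[0];print(h)
goto([h[0],h[1],150],-.174)
E
```

```text
tray [4.86015e+02 2.76942e+02 1.36000e-01] -0.9745167702914181
[459.58548376  -5.82205096   0.        ]
t 0.5 pos [275.  588.9 171.1] F [-0.1  0.1 -0. ] op 94.2 gf 0.0 q [ 0.96  0.25  1.56 -0.    1.34 -0.17]
turn [-1.000e-04  1.000e-04  1.308e+00] then shift [-0.5538  0.2848  0.0211]
```

>>> jog_arm(deltas=[0,0,0,0,0,0.1308,0,0,0,0,0,0.1308,0,0,0,0,0,0.1308,0,0,0,0,0,0.1308,0,0,0,0,0,0.1308,0,0,0,0,0,0.1308,0,0,0,0,0,0.1308,0,0,0,0,0,0.1308,0,0,0,0,0,0.1308,0,0,0,0,0,0.1308], fingers=0.15)

```text
time: 1.5
tool_pos: [275.0, 589.0, 171.2]
tcp_rot: [0.768, 0.641, 0.0, -0.0]
force: [0.3, -1.1, 0.5]
opening: 40.0
gripper_force: 0.0
```

>>> jog_arm(deltas=[-0.0277,0.0142,0.001,0,0,0,-0.0277,0.0142,0.001,0,0,0,-0.0277,0.0142,0.001,0,0,0,-0.0277,0.0142,0.001,0,0,0,-0.0277,0.0142,0.001,0,0,0,-0.0277,0.0142,0.001,0,0,0,-0.0277,0.0142,0.001,0,0,0,-0.0277,0.0142,0.001,0,0,0,-0.0277,0.0142,0.001,0,0,0,-0.0277,0.0142,0.001,0,0,0,-0.0277,0.0142,0.001,0,0,0,-0.0277,0.0142,0.001,0,0,0,-0.0277,0.0142,0.001,0,0,0,-0.0277,0.0142,0.001,0,0,0,-0.0277,0.0142,0.001,0,0,0,-0.0277,0.0142,0.001,0,0,0,-0.0277,0.0142,0.001,0,0,0,-0.0277,0.0142,0.001,0,0,0,-0.0277,0.0142,0.001,0,0,0,0,0,0,0,0,0])

```text
time: 3.5
tool_pos: [450.4, 21.4, 152.4]
tcp_rot: [0.767, 0.641, -0.0, 0.0]
force: [0.1, 0.8, -0.6]
opening: 40.1
gripper_force: 0.0
```

Run:
```python
from h import *
h=T(np.load("fix.npy"),[-105,0,0])[0]
goto([h[0],h[1],44],-.174)
```

```text
t 3.5 pos [450.4  21.4 152.4] F [ 0.1  0.8 -0.6] op 40.1 gf 0.0 q [-0.2  -0.23  2.07 -0.    1.3  -0.03]
turn [ 0.0007  0.0006 -0.0043] then shift [-0.0252  0.0138  0.1084]
```

>>> jog_arm(deltas=[-0.0252,0.0138,0,0,0,0,0,0,0.02,0,0,0,0,0,0.02,0,0,0,0,0,0.02,0,0,0,0,0,0.02,0,0,0,0,0,0.014,0,0,0,0,0,0.014,0,0,0,0,0,0,0,0,0,0,0,0,0,0,0])

```text
time: 4.4
tool_pos: [458.8, -2.7, 44.4]
tcp_rot: [0.766, 0.643, 0.0, -0.0]
force: [0.2, 0.2, 0.6]
opening: 40.2
gripper_force: 0.0
```

>>> jog_arm(deltas=[0,0,0,0,0,0,0,0,0,0,0,0,0,0,0,0,0,0,0,0,0,0,0,0,0,0,0,0,0,0,0,0,0,0,0,0], fingers=1)

```text
time: 5.0
tool_pos: [458.8, -3.3, 44.2]
tcp_rot: [0.766, 0.643, 0.0, 0.0]
force: [0.2, -0.2, 0.2]
opening: -0.1
gripper_force: 0.0
```

Run:
```python
from h import *
st(); a=camera("top");b=camera("side")
cv2.imwrite("pics/grip.png",np.hstack([crop(a,(280,130),100,120,4),crop(b,(290,150),100,120,4)]))
```

```text
t 5.0 pos [458.8  -3.3  44.2] F [ 0.2 -0.2  0.2] op -0.1 gf 0.0 q [-0.26 -0.05  2.13  0.    1.06 -0.08]
```

View pics/grip.png

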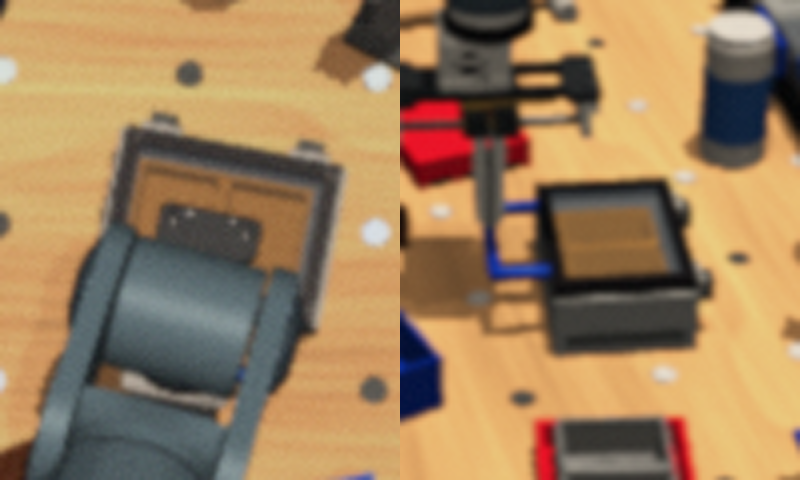

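The fingers closed on nothing. In the side view the tips end near the bar at about crop (488,225). I'll compare the TCP and bar projections.

Run:
```python
from h import *
s=st(); p=s["tool_pos"]; a=camera("top");b=camera("side")
fx=np.load("fix.npy")
I=crop(b,(290,170),60,60,9)
def dot(P,col): 
    u=proj("side",P)[0]; print(u.round(1)); cv2.circle(I,tuple(int(v) for v in (u+.5-[290,170])*9),4,col,-1)
dot(p,(0,255,0)); dot(p+[0,0,19],(0,255,255)); dot(T(fx,[-105,0,62.5]),(255,0,255)); dot(T(fx,[-105,50,62.5]),(255,255,0));dot(T(fx,[-105,-50,62.5]),(255,255,0))
cv2.imwrite("pics/z.png",I)
print(-K("side")[1].T@K("side")[2])
```

```text
t 5.1 pos [458.8  -3.3  44.2] F [-0.8 -0.3 -0.1] op 0.3 gf 0.0 q [-0.26 -0.05  2.13 -0.    1.06 -0.08]
[311.8 213.1]
[311.8 208.4]
[312.2 209. ]
[311.1 201.1]
[313.4 217.3]
[  130.17087979 -1296.54784429   940.13793282]
```

View pics/z.png

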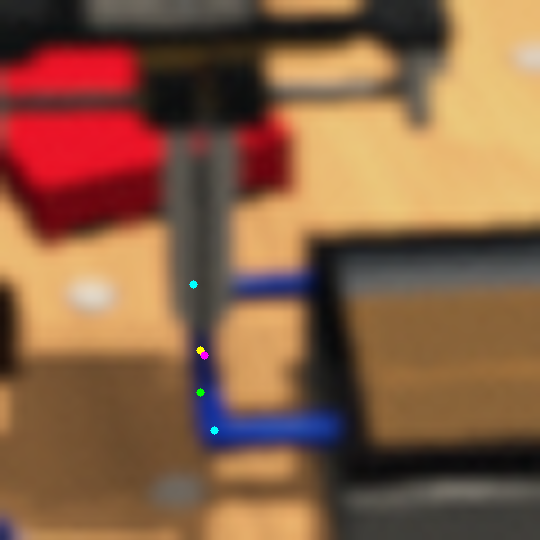

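Run:
```python
from h import *
i0=cv2.imread("pics/side0.png"); p=np.array([275,588.9,171.1]); R=Ro.from_quat([.2167,.97624,0,0])
yv=R.apply([0,1,0])
print(yv)
I=crop(i0,(200,60),60,70,8)
for k,P in enumerate((p,p+yv*47,p-yv*47,p+[0,0,19],p+[0,0,97])):
    u=proj("side",P)[0]; print(u.round(1)); cv2.circle(I,tuple(int(v) for v in (u+.5-[200,60])*8),3,(0,255,0),-1)
cv2.imwrite("pics/z0.png",I)
```

```text
[0.42310097 0.90608254 0.        ]
[234.1 118.2]
[237.6 114. ]
[230.4 122.6]
[233.7 113.9]
[231.9  96. ]
```

View pics/z0.png

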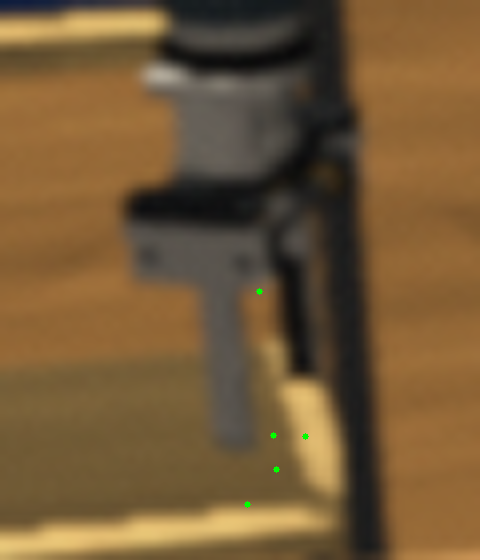

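The tips render about 7 px above the reported TCP in both pictures, so either the fingers end roughly 28 mm above it or it is shifted in y. The top view separates the two.

Run:
```python
from h import *
i0=cv2.imread("pics/top0.png"); p=np.array([275,588.9,171.1]); yv=np.array([.423,.906,0])
o=(60,250);I=crop(i0,o,70,80,7)
for P in (p,p+yv*47,p-yv*47):
  for dz,col in((0,(0,255,0)),(30,(0,255,255))):
    u=proj("top",P+[0,0,dz])[0]; cv2.circle(I,tuple(int(v) for v in (u+.5-o)*7),3,col,-1)
cv2.imwrite("pics/zt.png",I)
```

```text
(no output)
```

View pics/zt.png

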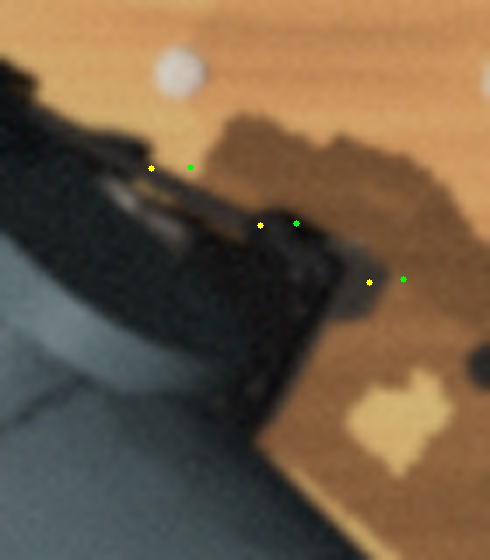

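With the tip raised by 30 mm the dot lands on the visible finger in the top view. The real fingertips therefore end about 29 mm short of the reported TCP. I'll correct for that: open, go down 29 mm, and close again.

>>> jog_arm(deltas=[0,0,-0.01,0,0,0,0,0,0,0,0,0,0,0,0,0,0,0,0,0,0,0,0,0,0,0,0,0,0,0], fingers=0.15)

```text
time: 5.7
tool_pos: [458.7, -3.2, 54.0]
tcp_rot: [0.766, 0.643, -0.0, -0.0]
force: [-0.2, -0.7, 0.3]
opening: 36.6
gripper_force: 0.0
```

>>> jog_arm(deltas=[-0.002,0,0.01,0,0,0,0,0,0.01,0,0,0,0,0,0.01,0,0,0,0,0,0.01,0,0,0,0,0,0,0,0,0,0,0,0,0,0,0])

```text
time: 6.3
tool_pos: [458.2, -5.2, 13.7]
tcp_rot: [0.766, 0.643, -0.0, -0.0]
force: [0.7, 0.0, -0.3]
opening: 40.0
gripper_force: 0.0
```

>>> jog_arm(deltas=[0,0,0,0,0,0,0,0,0,0,0,0,0,0,0,0,0,0,0,0,0,0,0,0,0,0,0,0,0,0,0,0,0,0,0,0], fingers=1)

```text
time: 6.9
tool_pos: [459.4, -5.4, 14.5]
tcp_rot: [0.766, 0.643, 0.001, 0.001]
force: [3.6, 0.0, -0.4]
opening: 11.2
gripper_force: 30.0
```

Bar gripped (opening 11 mm, 30 N). Next I'll compute the swing arc.

Run:
```python
import numpy as np
th=np.linspace(0,1.8,37); x=-165*np.cos(th)+6*np.sin(th); z=165*np.sin(th)+6*np.cos(th)
d=np.c_[np.diff(x),np.diff(z)]/1000
for k in range(0,36,12): print(", ".join(f"0, {a:.4f}, {-b:.4f}, 0, 0, 0" for a,b in d[k:k+12]),"\n",x[k+12],z[k+12]-6)
```

```text
0, 0.0005, -0.0082, 0, 0, 0, 0, 0.0009, -0.0082, 0, 0, 0, 0, 0.0013, -0.0081, 0, 0, 0, 0, 0.0017, -0.0081, 0, 0, 0, 0, 0.0021, -0.0080, 0, 0, 0, 0, 0.0025, -0.0079, 0, 0, 0, 0, 0.0029, -0.0077, 0, 0, 0, 0, 0.0033, -0.0076, 0, 0, 0, 0, 0.0037, -0.0074, 0, 0, 0, 0, 0.0040, -0.0072, 0, 0, 0, 0, 0.0044, -0.0070, 0, 0, 0, 0, 0.0047, -0.0068, 0, 0, 0 
 -132.7925216197267 92.11802179963892
0, 0.0051, -0.0065, 0, 0, 0, 0, 0.0054, -0.0063, 0, 0, 0, 0, 0.0057, -0.0060, 0, 0, 0, 0, 0.0060, -0.0057, 0, 0, 0, 0, 0.0063, -0.0054, 0, 0, 0, 0, 0.0065, -0.0051, 0, 0, 0, 0, 0.0068, -0.0047, 0, 0, 0, 0, 0.0070, -0.0044, 0, 0, 0, 0, 0.0072, -0.0040, 0, 0, 0, 0, 0.0074, -0.0037, 0, 0, 0, 0, 0.0076, -0.0033, 0, 0, 0, 0, 0.0077, -0.0029, 0, 0, 0 
 -54.196794972847755 149.96059571145238
0, 0.0079, -0.0025, 0, 0, 0, 0, 0.0080, -0.0021, 0, 0, 0, 0, 0.0081, -0.0017, 0, 0, 0, 0, 0.0081, -0.0013, 0, 0, 0, 0, 0.0082, -0.0009, 0, 0, 0, 0, 0.0082, -0.0005, 0, 0, 0, 0, 0.0083, -0.0001, 0, 0, 0, 0, 0.0082, 0.0003, 0, 0, 0, 0, 0.0082, 0.0007, 0, 0, 0, 0, 0.0082, 0.0012, 0, 0, 0, 0, 0.0081, 0.0016, 0, 0, 0, 0, 0.0080, 0.0020, 0, 0, 0 
 43.33143140962855 153.32164652674368
```

>>> jog_arm(deltas=[0,0.0005,-0.0082,0,0,0,0,0.0009,-0.0082,0,0,0,0,0.0013,-0.0081,0,0,0,0,0.0017,-0.0081,0,0,0,0,0.0021,-0.008,0,0,0,0,0.0025,-0.0079,0,0,0,0,0.0029,-0.0077,0,0,0,0,0.0033,-0.0076,0,0,0,0,0.0037,-0.0074,0,0,0,0,0.004,-0.0072,0,0,0,0,0.0044,-0.007,0,0,0,0,0.0047,-0.0068,0,0,0])

```text
time: 8.1
tool_pos: [489.5, -10.9, 106.1]
tcp_rot: [0.766, 0.643, -0.001, -0.001]
force: [4.1, -1.4, -5.9]
opening: 11.1
gripper_force: 30.0
```

>>> jog_arm(deltas=[0,0.0051,-0.0065,0,0,0,0,0.0054,-0.0063,0,0,0,0,0.0057,-0.006,0,0,0,0,0.006,-0.0057,0,0,0,0,0.0063,-0.0054,0,0,0,0,0.0065,-0.0051,0,0,0,0,0.0068,-0.0047,0,0,0,0,0.007,-0.0044,0,0,0,0,0.0072,-0.004,0,0,0,0,0.0074,-0.0037,0,0,0,0,0.0076,-0.0033,0,0,0,0,0.0077,-0.0029,0,0,0])

```text
time: 9.3
tool_pos: [568.4, -24.4, 165.5]
tcp_rot: [0.766, 0.643, 0.0, 0.0]
force: [-3.1, 0.3, 3.7]
opening: 11.0
gripper_force: 30.0
```

Forces are low and the bar is still held.

>>> jog_arm(deltas=[0,0.0079,-0.0025,0,0,0,0,0.008,-0.0021,0,0,0,0,0.0081,-0.0017,0,0,0,0,0.0081,-0.0013,0,0,0,0,0.0082,-0.0009,0,0,0,0,0.0082,-0.0005,0,0,0,0,0.0083,-0.0001,0,0,0,0,0.0082,0.0003,0,0,0,0,0.0082,0.0007,0,0,0,0,0.0082,0.0012,0,0,0,0,0.0081,0.0016,0,0,0,0,0.008,0.002,0,0,0,0,0,0,0,0,0,0,0,0,0,0,0])

```text
time: 10.7
tool_pos: [663.8, -41.6, 167.3]
tcp_rot: [0.766, 0.643, -0.0, 0.0]
force: [-0.6, 0.0, -0.2]
opening: 10.9
gripper_force: 30.0
```

>>> jog_arm(deltas=[0,0,0,0,0,0,0,0,0,0,0,0,0,0,0,0,0,0,0,0,0,0,0,0,0,0,0,0,0,0,0,0,0,0,0,0], fingers=-0.1)

```text
time: 11.3
tool_pos: [663.5, -41.3, 167.7]
tcp_rot: [0.766, 0.643, 0.0, 0.0]
force: [-0.2, 0.3, 0.2]
opening: 51.2
gripper_force: 0.0
```

>>> jog_arm(deltas=[0,0,-0.01,0,0,0,0,0,-0.01,0,0,0,0,0,-0.015,0,0,0,0,0,-0.02,0,0,0,0,0,-0.02,0,0,0,0,-0.03,-0.01,0,0,0,0,-0.03,0,0,0,0,0,-0.03,0,0,0,0,0,-0.03,0,0,0,0,0,-0.03,0,0,0,0,0,-0.03,0,0,0,0,0,-0.03,0,0,0,0,0,-0.03,0,0,0,0,0,-0.03,0,0,0,0,0,0,0,0,0,0])

```text
time: 12.8
tool_pos: [396.4, 5.9, 254.4]
tcp_rot: [0.766, 0.643, 0.001, 0.002]
force: [0.3, -0.8, -0.2]
opening: 51.7
gripper_force: 0.0
```

Run:
```python
from h import *
st(); a=camera("top");b=camera("side"); cv2.imwrite("pics/t2.png",a);cv2.imwrite("pics/s2.png",b)
fx=np.load("fix.npy")
A=crop(a,(290,120),100,145,4);B=crop(b,(290,120),100,145,4)
for I,c in((A,"top"),(B,"side")):
    draw(I,c,fx,rect(104,154,56),(0,255,255),4,(290,120))
    draw(I,c,fx,rect(84,10,52),(0,255,0),4,(290,120)); draw(I,c,fx,rect(84,130,46),(255,255,0),4,(290,120))
cv2.imwrite("pics/open.png",np.hstack([A,B]))
```

```text
t 12.8 pos [396.4   5.9 254.4] F [ 0.3 -0.8 -0.2] op 51.7 gf 0.0 q [-0.27 -0.46  2.06  0.    1.54 -0.1 ]
```

View pics/open.png

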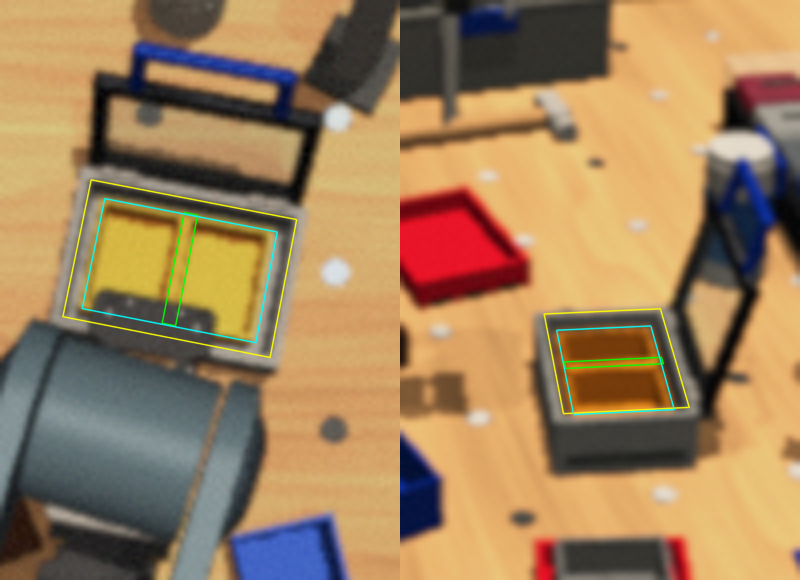

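Lid is standing open in both views. The bin is in the well about 2 mm in +y from the fixture centre, with its divider at crop (181,265). Next, the approach to grip the divider.

Run:
```python
from h import *
goto([562,-22,100],1.397)
```

```text
t 12.9 pos [398.2   5.3 254.2] F [-0.2  1.   0.2] op 51.5 gf 0.0 q [-0.27 -0.46  2.06  0.    1.54 -0.1 ]
turn [ 0.0024  0.0029 -1.571 ] then shift [-0.1661  0.0014  0.1542]
```

>>> jog_arm(deltas=[0,0,0,0,0,-0.1309,0,0,0,0,0,-0.1309,0,0,0,0,0,-0.1309,0,0,0,0,0,-0.1309,0,0,0,0,0,-0.1309,0,0,0,0,0,-0.1309,0,0,0,0,0,-0.1309,0,0,0,0,0,-0.1309,0,0,0,0,0,-0.1309,0,0,0,0,0,-0.1309,0,0,0,0,0,-0.1309,0,0,0,0,0,-0.1309,0,0,0,0,0,0])

```text
time: 14.2
tool_pos: [398.5, 5.2, 253.2]
tcp_rot: [0.087, 0.996, -0.0, 0.0]
force: [0.2, -0.4, 0.1]
opening: 51.6
gripper_force: 0.0
```

>>> jog_arm(deltas=[-0.0277,0,0.015,0,0,0,-0.0277,0,0.015,0,0,0,-0.0277,0,0.015,0,0,0,-0.0277,0,0.015,0,0,0,-0.0277,0,0.015,0,0,0,-0.0277,0,0.015,0,0,0,0,0,0.03,0,0,0,0,0,0.03,0,0,0,0,0,0,0,0,0,0,0,0,0,0,0])

```text
time: 15.2
tool_pos: [561.6, -23.4, 102.8]
tcp_rot: [0.088, 0.996, 0.0, -0.0]
force: [0.8, 0.3, 0.5]
opening: 51.7
gripper_force: 0.0
```

Run:
```python
from h import *
goto([562,-22,-5],1.397)
```

```text
t 15.2 pos [561.6 -23.4 102.8] F [0.8 0.3 0.5] op 51.7 gf 0.0 q [-0.24  0.11  1.84 -0.    1.19 -1.64]
turn [ 0.     -0.0007 -0.0017] then shift [-1.000e-04  1.500e-03  1.078e-01]
```

>>> jog_arm(deltas=[0,0.0015,0.02,0,0,0,0,0,0.02,0,0,0,0,0,0.02,0,0,0,0,0,0.015,0,0,0,0,0,0.01,0,0,0,0,0,0.008,0,0,0,0,0,0.005,0,0,0,0,0,0.004,0,0,0,0,0,0,0,0,0,0,0,0,0,0,0])

```text
time: 16.2
tool_pos: [561.9, -21.9, 1.0]
tcp_rot: [0.087, 0.996, -0.0, 0.0]
force: [0.6, -0.5, -0.5]
opening: 51.8
gripper_force: 0.0
```

>>> jog_arm(deltas=[0,0,0.004,0,0,0,0,0,0,0,0,0])

```text
time: 16.4
tool_pos: [561.4, -21.8, -3.6]
tcp_rot: [0.087, 0.996, 0.0, -0.0]
force: [1.3, -0.1, -0.5]
opening: 51.4
gripper_force: 0.0
```

>>> jog_arm(deltas=[0,0,0,0,0,0,0,0,0,0,0,0,0,0,0,0,0,0,0,0,0,0,0,0,0,0,0,0,0,0,0,0,0,0,0,0], fingers=1)

```text
time: 17.0
tool_pos: [561.6, -21.9, -3.3]
tcp_rot: [0.087, 0.996, -0.0, 0.0]
force: [-1.0, 0.2, -0.1]
opening: 9.9
gripper_force: 30.0
```

Divider gripped (9.9 mm). Lifting straight up.

>>> jog_arm(deltas=[0,0,-0.004,0,0,0,0,0,-0.008,0,0,0,0,0,-0.01,0,0,0,0,0,-0.01,0,0,0,0,0,-0.01,0,0,0,0,0,-0.01,0,0,0,0,0,-0.01,0,0,0,0,0,-0.01,0,0,0,0,0,-0.01,0,0,0,0,0,-0.01,0,0,0,0,0,-0.01,0,0,0,0,0,-0.01,0,0,0,0,0,-0.008,0,0,0,0,0,0,0,0,0,0,0,0,0,0,0,0,0,0,0,0,0])

```text
time: 18.6
tool_pos: [561.1, -21.7, 116.0]
tcp_rot: [0.087, 0.996, 0.0, -0.001]
force: [1.2, -0.2, -1.5]
opening: 10.1
gripper_force: 30.0
```

Run:
```python
from h import *
tr=np.load("tray.npy");print(tr)
goto([tr[0],tr[1],117],tr[2]+np.pi/2)
b=camera("side");a=camera("top")
h=cv2.cvtColor(b,cv2.COLOR_BGR2HSV)
# refine tray in the now-unoccluded side view: red silhouette vs model hull
from scipy.optimize import minimize
def f(p,ms):
    e=0
    for c,m,o in ms:
        S=6;pts=np.vstack([proj(c,T(p,rect(116,162,z))) for z in(0,30)])
        q=cv2.convexHull(((pts+.5-o)*S).astype(np.float32)).astype(np.int32)
        B=cv2.resize(m[o[1]:o[1]+80,o[0]:o[0]+100],None,fx=S,fy=S,interpolation=cv2.INTER_NEAREST);A=np.zeros_like(B);cv2.fillConvexPoly(A,q,1)
        e-=float((A&B).sum())/float((A|B).sum())
    return e
t0=cv2.imread("pics/top0.png");s0=cv2.imread("pics/side0.png")
mt=blob(t0,172,180,150,60,(195,180,80,65));ms=blob(s0,172,180,150,60,(275,160,55,40))
L={"top":[("top",mt,(185,170))],"side":[("side",ms,(255,140))]};L["both"]=L["top"]+L["side"]
for k,l in L.items():
    r=minimize(f,tr,args=(l,),method="Nelder-Mead",options=dict(initial_simplex=tr+np.array([[0,0,0],[5,0,0],[0,5,0],[0,0,.05]])));print(k,r.x.round(3),r.fun)
```

```text
[4.86014608e+02 2.76942305e+02 1.36464132e-01]
t 18.6 pos [561.1 -21.7 116. ] F [ 1.2 -0.2 -1.5] op 10.1 gf 30.0 q [-0.24  0.1   1.83 -0.    1.21 -1.64]
turn [ 3.000e-04 -1.200e-03 -3.105e-01] then shift [ 0.0337  0.3061 -0.001 ]
top [4.86015e+02 2.76942e+02 1.36000e-01] -0.9748928275965805
side [4.85547e+02 2.75404e+02 1.04000e-01] -0.9075414355985838
both [4.86015e+02 2.76942e+02 1.36000e-01] -1.8758296176124531
```

>>> jog_arm(deltas=[0.0022,0.02,0,0,0,0,0.0022,0.02,0,0,0,0,0.0022,0.02,0,0,0,0,0.0022,0.02,0,0,0,0,0.0022,0.02,0,0,0,0,0,0.02,0,0,0,-0.06,0,0.02,0,0,0,-0.06,0,0.02,0,0,0,-0.06,0,0.02,0,0,0,-0.06,0,0.02,0,0,0,-0.053,0,0.02,0,0,0,0,0,0.02,0,0,0,0,0,0.02,0,0,0,0,0,0.015,0,0,0,0,0,0,0,0,0,0,0,0,0,0,0,0])

```text
time: 20.3
tool_pos: [564.4, 252.2, 116.4]
tcp_rot: [-0.06, 0.998, -0.0, -0.0]
force: [-0.2, -0.1, -2.0]
opening: 9.6
gripper_force: 30.0
```

Run:
```python
from h import *
goto([486,276.5,117],.12+np.pi/2)
```

```text
t 20.3 pos [564.4 252.2 116.4] F [-0.2 -0.1 -2. ] op 9.6 gf 30.0 q [ 0.24  0.23  1.69 -0.    1.23 -1.45]
turn [-0.0005 -0.0004 -0.0006] then shift [ 0.075   0.0335 -0.0006]
```

>>> jog_arm(deltas=[0.015,0.0067,0,0,0,0,0.015,0.0067,0,0,0,0,0.015,0.0067,0,0,0,0,0.015,0.0067,0,0,0,0,0.015,0.0067,0,0,0,0,0,0,0.02,0,0,0,0,0,0.02,0,0,0,0,0,0.02,0,0,0,0,0,0.015,0,0,0,0,0,0,0,0,0,0,0,0,0,0,0])

```text
time: 21.4
tool_pos: [486.2, 276.9, 42.0]
tcp_rot: [-0.059, 0.998, 0.0, 0.0]
force: [-0.8, 0.6, -0.8]
opening: 9.7
gripper_force: 30.0
```

Run:
```python
from h import *
goto([486,276.5,-5.5],.12+np.pi/2); s=read_state(); p=s["tool_pos"]
zb=p[2]+11.3; bp=(p[0],p[1],.12)
a=camera("top");b=camera("side");A=crop(a,(180,150),100,120,4);B=crop(b,(265,120),100,120,4)
for I,c,o in((A,"top",(180,150)),(B,"side",(265,120))):
    draw(I,c,(486,276.5,.12),rect(116,162,30),(0,255,0),4,o);draw(I,c,(486,276.5,.12),rect(104,150,30),(0,255,0),4,o)
    draw(I,c,bp,rect(84,130,zb+38),(255,255,0),4,o)
cv2.imwrite("pics/hov.png",np.hstack([A,B]))
```

```text
t 21.4 pos [486.2 276.9  42. ] F [-0.8  0.6 -0.8] op 9.7 gf 30.0 q [ 0.32  0.19  1.88  0.    1.07 -1.37]
turn [ 0.0001  0.0002 -0.0011] then shift [ 0.0002 -0.0004  0.0475]
```

View pics/hov.png

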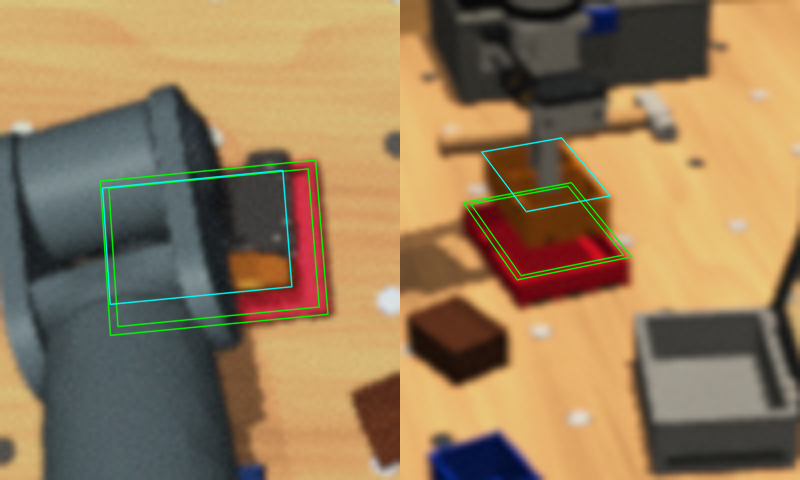

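The held bin matches the cyan model in both views, with its right edge at crop (290,230), and sits centred over the tray outline. Lowering gently.

>>> jog_arm(deltas=[0,0,0.008,0,0,0,0,0,0.008,0,0,0,0,0,0.008,0,0,0,0,0,0.007,0,0,0,0,0,0.005,0,0,0,0,0,0.004,0,0,0,0,0,0.003,0,0,0,0,0,0.002,0,0,0,0,0,0,0,0,0,0,0,0,0,0,0])

```text
time: 22.5
tool_pos: [486.3, 276.9, -3.1]
tcp_rot: [-0.059, 0.998, 0.0, 0.0]
force: [-0.5, -0.0, -2.2]
opening: 9.7
gripper_force: 30.0
```

>>> jog_arm(deltas=[0,0,0.001,0,0,0,0,0,0.001,0,0,0,0,0,0,0,0,0])

```text
time: 22.8
tool_pos: [486.1, 276.9, -5.3]
tcp_rot: [-0.059, 0.998, 0.0, 0.0]
force: [-0.0, 0.1, -2.5]
opening: 9.9
gripper_force: 30.0
```

>>> jog_arm(deltas=[0,0,0.001,0,0,0,0,0,0,0,0,0])

```text
time: 23.0
tool_pos: [486.2, 276.9, -5.3]
tcp_rot: [-0.06, 0.998, -0.0, -0.0]
force: [-3.3, -1.3, 6.4]
opening: 9.9
gripper_force: 30.0
```

>>> jog_arm(deltas=[0,0,0.001,0,0,0,0,0,0,0,0,0])

```text
time: 23.2
tool_pos: [486.2, 276.9, -5.3]
tcp_rot: [-0.06, 0.998, -0.0, -0.0]
force: [-6.8, -3.9, 12.8]
opening: 9.9
gripper_force: 30.0
```

Seated on the tray floor, as predicted at -5.3. Backing off 1.5 mm of command, then release and rise.

>>> jog_arm(deltas=[0,0,-0.0015,0,0,0,0,0,0,0,0,0])

```text
time: 23.4
tool_pos: [486.5, 277.0, -5.3]
tcp_rot: [-0.059, 0.998, 0.0, 0.0]
force: [0.5, -1.0, 3.8]
opening: 9.6
gripper_force: 30.0
```

>>> jog_arm(deltas=[0,0,0,0,0,0,0,0,0,0,0,0,0,0,0,0,0,0,0,0,0,0,0,0,0,0,0,0,0,0], fingers=0.1)

```text
time: 23.9
tool_pos: [486.0, 276.8, -6.0]
tcp_rot: [-0.059, 0.998, -0.0, -0.0]
force: [0.0, 0.3, 0.2]
opening: 41.6
gripper_force: 0.0
```

>>> jog_arm(deltas=[0,0,-0.01,0,0,0,0,0,-0.015,0,0,0,0,0,-0.02,0,0,0,0,0,-0.03,0,0,0,0,0,-0.03,0,0,0,0,0,-0.03,0,0,0,0,0,-0.03,0,0,0,0,0,-0.03,0,0,0,0.03,0,0,0,0,0,0.03,0,0,0,0,0,0.03,0,0,0,0,0,0,0,0,0,0,0,0,0,0,0,0,0])

```text
time: 25.2
tool_pos: [397.1, 266.4, 190.6]
tcp_rot: [-0.06, 0.998, 0.0, 0.001]
force: [0.3, 1.1, -0.8]
opening: 42.4
gripper_force: 0.0
```

Run:
```python
from h import *
st(); a=camera("top");b=camera("side")
for c,im,roi in(("side",b,(265,140,75,75)),("top",a,(195,180,80,65))):
    h=cv2.cvtColor(im,cv2.COLOR_BGR2HSV)
    for z in (44,):
        P=np.array([(486,276.5,z)]);u=proj(c,P)[0]
    m=blob(im,9,24,150,50,roi); y,x=np.nonzero(m); print(c,"ochre px",len(x),"bbox",x.min(),y.min(),x.max(),y.max())
    e=proj(c,T((486.2,276.9,.12),rect(84,130,44))); print(" model bbox",e.min(0).round(1),e.max(0).round(1))
print("lid/handle", spot_in("fixture","side")[:2])
hb=blob(b,110,130,100,40,(365,150,60,60)); y,x=np.nonzero(hb); print("lid handle side",x.min(),y.min(),x.max(),y.max(),len(x))
```

```text
t 25.2 pos [397.1 266.4 190.6] F [ 0.3  1.1 -0.8] op 42.4 gf 0.0 q [ 0.35 -0.19  1.97 -0.    1.36 -1.34]
side ochre px 580 bbox 280 165 317 197
 model bbox [285.2 164.3] [316.9 183.3]
top ochre px 920 bbox 208 194 255 223
 model bbox [208.9 194.4] [254.7 226.9]
lid/handle [{'extent': [385.0, 245.5, 59.2, 45.6], 'conf': 0.93}, {'extent': [327.4, 156.4, 54.3, 81.0], 'conf': 0.7}]
lid handle side 369 158 386 188 190
```

```bash
python3 -c "
from plant import *
print(finish_job())"
```

```text
the job is handed in; nothing more can be done
None
```

The job is handed in at about 25 s. In the last camera check the lid stood open and the ochre bin lay within a few mm of the centre of the crimson tray, released and clear of the arm; the hand-in returned no verdict.

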